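# Release a T-handle reamer from its bayonet stand

## Task

Get the hand reamer ready for use: lift the yellow dust cap off its stand and set it upright on the cork mat, then turn the reamer's red T-handle counter-clockwise (seen from above) until you feel the stop, which frees its bayonet lock, and draw it straight up out of the stand without forcing it. Stand the reamer, tip down, in the open copper pot and let go, and leave the pot standing where it is and the other things on the bench undisturbed.

Things in the scene. Friction and masses are not known exactly. Their poses are not given: they have to be found in the camera images.
- stand: Round locking stand fixed to the bench: blue body 90 mm across, 90 mm tall, then an aluminium neck 68 mm across up to 105 mm, with a 42 mm bore. Origin: centre of its underside, z up. Its flat top carries the reamer's flange. In the bore, out of sight, a ledge with two keyways half a turn apart holds down the reamer's cross pin; while locked it lifts only about 3 mm.
- stand_mouth (a point): Centre of the stand's top, 105 mm up. The lock: turned counter-clockwise from above, the reamer turns almost freely (under 0.05 N m) to a hard stop after 0.4 to 1.4 rad, different each time, not told by the stand's yaw. At the stop, or up to 0.1 rad short of it, the pin is under the keyways and the reamer lifts out. 0.15 N m at the stop is plenty; held with 12 N the bar yields in the fingers.
- reamer: Steel hand reamer with a red T-handle, 137 mm long, about 160 g (varies), upright in the stand, its handle under the cap at first. Origin: on its axis, 2 mm below the shaft's end; z up the shaft, x along the T-bar. Seated, the origin is 10 mm above the bench, with 2 mm sideways play. Shaft 10 mm thick; brass flange 50 mm across, 95 to 99 mm up; neck 12 mm thick.
- reamer_tip (a point): The lower end of the reamer's shaft, on its axis, 2 mm above the reamer's origin. The cross pin (34 mm long along the T-bar, 5 mm wide) is 67 to 73 mm above this end.
- reamer_grip (a point): Centre of the reamer's red T-bar, 129 mm above the reamer's origin. The bar is 62 mm long (reamer's x), 12 mm wide (y) and 16 mm high; pinch it across its width, from above.
- cap: Loose yellow dust cap over the stand's neck and the reamer's handle, 82 mm across, inside 76 mm, 66 mm tall, about 90 g, with a black knob on top 18 mm across and 26 mm tall. Origin: centre of its open lower rim, z up. It rests on the blue shoulder of the stand, 90 mm above the bench; lift it at least 60 mm to clear the T-handle.
- cap_knob (a point): On the cap's axis, 86 mm above its lower rim: the height to pinch the knob from above.
- mat: Square cork mat fixed to the bench, 120 x 120 x 4 mm. Origin: centre of its underside.
- pot: Heavy copper-coloured open pot, 72 mm across, 64 mm inside, 80 mm tall, floor 8 mm thick, loose, about 0.6 kg. Origin: centre of its underside, z up.
- pot_in (a point): Centre of the pot's inner floor.
- block: Bystander: steel bench block, 60 x 60 x 25 mm. Origin: on its underside, near the middle.
- charcoal: Bystander: black soldering block, 60 x 50 x 32 mm. Origin: on its underside, near the middle.
- jar: Bystander: amber glass jar with a steel lid, 52 mm across, 70 mm tall. Origin: on its underside, near the middle.
- file: Bystander: file with a wooden handle, lying, 200 mm long. Origin: on its underside, near the middle.
- clamp: Bystander: wooden ring clamp with a brass band, lying, 100 mm long. Origin: on its underside, near the middle.
- tin: Bystander: small round brass tin, 40 mm across, 30 mm tall. Origin: centre of its underside.
There are look-alikes about, which are no part of the job. Several things have the shape of the pot; the one meant has the colours described above.

How it is judged:
By the outcome, as a careful person would: the job done as asked, in the order asked, and still so for the second after the job is handed in, with the robot touching nothing.
It also fails if it takes over 67 s, if anything falls off the work surface, if the arm or the gripper's body presses on something with over 40 N, if the wrist force passes 120 N, or if a joint passes its speed limit or range.

## Robot

A 7-joint arm with a two-finger parallel gripper is mounted at the origin on the work surface. World frame = base frame: x ahead of the robot, y to its left, z up, the work surface at z = 0. Lengths are in m, angles in rad, forces in N, time in s.
With the tool pointing down it reaches from about 0.35 to 0.9 m from the base axis. Payload 19.9 kg.
Tool frame: the origin (TCP) lies between the finger pads; the fingertips stand 19 mm ahead of it and the grasp point (between the pads) is the TCP; z points along the fingers, y is the line along which they close (so a half turn about z gives the same grasp; the last joint's range is limited). The gripper opens to 94 mm and grips with 3 to 60 N. Pads are 16 mm wide; open, the fingers measure 119 mm over their backs; the gripper's body (75 mm by 177 mm) begins 78 mm behind the grasp point.
Start: joints at [1.081, 0.417, -0.01, 1.614, 0.005, 1.111, -0.053], TCP at [0.271, -0.563, 0.224] pointing down, gripper open.
Joint ranges: [-2.81, 2.81], [-0.39, 2.02], [-1.27, 1.25], [0.06, 2.57], [-1.19, 4.33], [0.19, 2], [-2.82, 2.82]. Speed limits (rad/s): [1.89, 1.89, 2.39, 2.39, 3.01, 3.01, 3.01].

## Interface

Orientations are given as a 3x3 rotation matrix whose columns are the frame's x, y, z axes.
In Python, from rig import robot gives the robot as it stands. Calls block until the motion is done:
- robot.move_ptp(position, orientation): joint-space move of the TCP to a pose.
- robot.move_linear(position, velocity=0.15, frame=None, threshold=None): straight line of the TCP; frame=None keeps the orientation; velocity is the mean speed in m/s. With threshold (N) it stops when the force on the tool has changed by that much, and returns True; else False.
- robot.goto_joints(angles): joint-space move.
- robot.gripper_to(opening): finger opening in m; the grip force is fixed at half the most; returns when the fingers have stopped.
- robot.pause(seconds).
- robot.ik(position, orientation): joint angles nearest the present ones, or None.
- robot.get_state(): the state.
- robot.grab_frame(name): name is "side" or "top" or "wrist"; returns the picture (400x640x3 uint8, red, green, blue); there is no depth.
- robot.camera_info(name): a dict with "fx", "fy", "cx", "cy" (pixels), "rvec" (rotation vector, rad) and "tvec" (3), from world to camera coordinates, as OpenCV has them. Camera axes: x right, y down, z forward; pixel columns grow to the right and rows downward; lengths in m; the calibration is good to about 2 mm. The wrist camera is an equidistant fisheye: a pixel r from the principal point sees the ray r / f radians off the axis. A picture is of the moment at which its call begins: read the wrist's pose just before it. camera_info takes no time and is no camera call; for the wrist camera it gives the pose at the moment of the call.
A pose or a line that the arm cannot do raises robot.PlanningError and nothing moves.
- robot.sign_off(): hands the job in; it is judged then, once.
The state is a dict: "time": time; "qpos": joint angles; "joint_vel": joint speeds; "effort": joint torques, N m; "ee_pos": TCP position; "tool_rot": TCP orientation; "force": force on the tool from outside, world axes, zero at the start; "moment": the same for the moment, N m; "opening": finger opening in m; "grasp_force": force on a finger pad.
Only numpy, scipy, OpenCV 4.12 (cv2) and the standard library are available. Lean on these libraries where they do the work, as an engineer would, in place of code of your own. Each camera call takes 0.05 s, during which the arm holds its last target. There are 200 camera calls.

## Working session

There is one attempt and no reset: what is moved stays moved. The work goes in short steps, each a Python script; the robot and the scene stay as the last script left them, time stands still between calls to the robot, and variables do not carry over. Pictures are saved under pics/ and viewed, at most 10 in all, crops included, and the job is handed in when it is done.

```bash
mkdir -p pics; ls; python3 - <<'E'
from rig import robot
import cv2
for n in("top","side"):
    cv2.imwrite(f"pics/{n}0.png",cv2.resize(robot.grab_frame(n),(800,500),interpolation=cv2.INTER_CUBIC)[:,:,::-1])
    print(n,robot.camera_info(n))
print(robot.camera_info("wrist"));s=robot.get_state();print(s)
E
```

```text
pics
top {'fx': 432.41906114422494, 'fy': 432.41906114422494, 'cx': 314.6816888291225, 'cy': 204.7823414012949, 'rvec': array([ 2.18399003, -2.11989815,  0.19429379]), 'tvec': array([-0.02758213,  0.565253  ,  1.12409408])}
side {'fx': 504.6274632324982, 'fy': 504.6274632324982, 'cx': 314.0778224712205, 'cy': 204.90054643763602, 'rvec': array([ 0.35885359, -2.84147253,  1.10133013]), 'tvec': array([0.55378108, 0.19511883, 1.21960534])}
{'fx': 309.70691628693146, 'fy': 309.70691628693146, 'cx': 319.39148257739555, 'cy': 201.0535117649812, 'rvec': array([-2.46743607,  1.55142365,  0.20515868]), 'tvec': array([-0.62415913, -0.02713099,  0.39076619])}
{'time': 0.1, 'qpos': array([ 1.08149687,  0.41794519, -0.01034099,  1.61411059,  0.00473205,
        1.11069096, -0.05301372]), 'joint_vel': array([ 2.32648692e-04,  4.09151196e-05,  1.69742376e-03, -8.81857702e-04,
       -1.15621371e-03,  1.86519617e-04, -9.29403537e-04]), 'effort': array([ 8.48070267e-04, -8.52584910e+01,  6.39652424e-01, -4.26698828e+01,
       -4.89237159e-02,  1.63463980e-02, -2.99885608e-05]), 'ee_pos': array([ 0.27047986, -0.56308683,  0.2238698 ]), 'tool_rot': array([[ 9.01383333e-01,  4.33021655e-01, -5.77968541e-04],
       [ 4.33022029e-01, -9.01382815e-01,  9.71697536e-04],
       [-1.00204835e-04, -1.12614507e-03, -9.99999361e-01]]), 'force': array([ 0.04196202, -1.23782372,  0.68414756]), 'moment': array([ 0.00821769, -0.00507165, -0.00760223]), 'grasp_force': 0.0, 'opening': 0.09389046108306977}
```

View pics/top0.png

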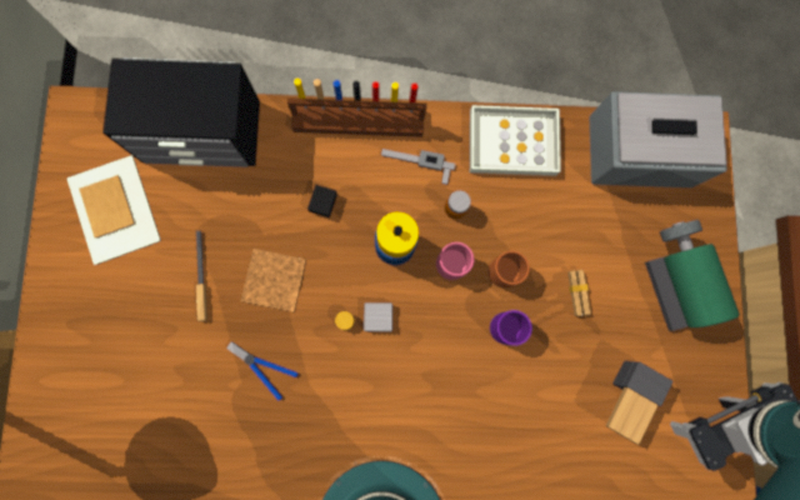

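View pics/side0.png

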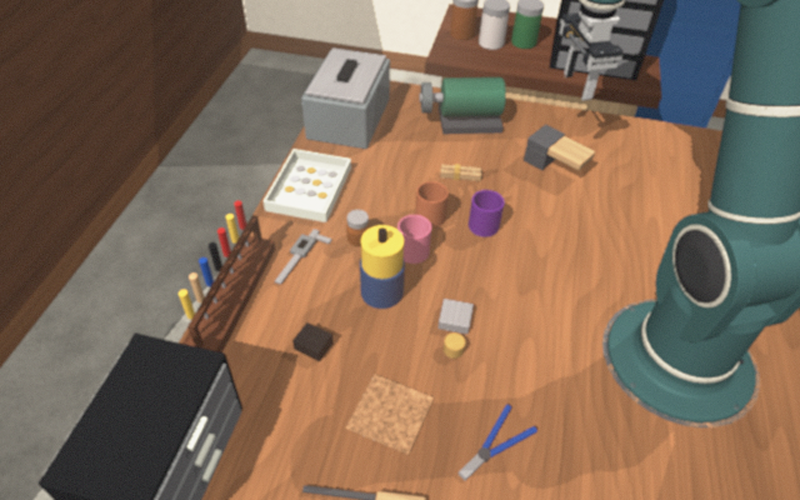

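Pot candidates in the top view (800 px scale): pink (456,260), copper/brown-orange (509,268) and purple (511,328). Only the one at (509,268) is copper-coloured. I'll confirm it in enlarged crops.

```bash
cat > h.py <<'E'
from rig import robot
import numpy as np, cv2
from scipy.spatial.transform import Rotation as R
def ray(n,u,v,ci=None):
    c=ci or robot.camera_info(n); M=cv2.Rodrigues(c["rvec"])[0]; x=(u-c["cx"])/c["fx"]; y=(v-c["cy"])/c["fy"]
    if n=="wrist":
        r=np.hypot(x,y); d=np.array([x/r*np.sin(r),y/r*np.sin(r),np.cos(r)]) if r>0 else np.array([0,0,1.])
    else: d=np.array([x,y,1.])
    d=M.T@d; return -M.T@c["tvec"], d/np.linalg.norm(d)
def tri(rays):
    A=sum(np.eye(3)-np.outer(d,d) for o,d in rays); b=sum((np.eye(3)-np.outer(d,d))@o for o,d in rays)
    p=np.linalg.solve(A,b); return p,[float(np.linalg.norm(np.cross(p-o,d))) for o,d in rays]
def plane(r,z): o,d=r; return o+d*(z-o[2])/d[2]
def proj(n,p,ci=None):
    c=ci or robot.camera_info(n); M=cv2.Rodrigues(c["rvec"])[0]; q=M@np.asarray(p)+c["tvec"]
    if n=="wrist":
        t=np.arctan2(np.hypot(q[0],q[1]),q[2])/np.hypot(q[0],q[1]); return c["cx"]+c["fx"]*t*q[0],c["cy"]+c["fy"]*t*q[1]
    return c["cx"]+c["fx"]*q[0]/q[2],c["cy"]+c["fy"]*q[1]/q[2]
def down(yaw):  # tool y (closing) axis at yaw+90deg, z down
    c,s=np.cos(yaw),np.sin(yaw); return np.array([[c,s,0],[s,-c,0],[0,0,-1.]])
E
python3 - <<'E'
from h import *
t=robot.grab_frame("top");s=robot.grab_frame("side")
def cr(i,x0,x1,y0,y1,k):return cv2.resize(i[y0:y1,x0:x1],None,fx=k,fy=k,interpolation=cv2.INTER_CUBIC)[:,:,::-1]
cv2.imwrite("pics/tc.png",cr(t,180,440,150,290,3))
a=cr(s,270,410,140,260,4);cv2.imwrite("pics/sc.png",a)
E
```

```text
(no output)
```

View pics/tc.png

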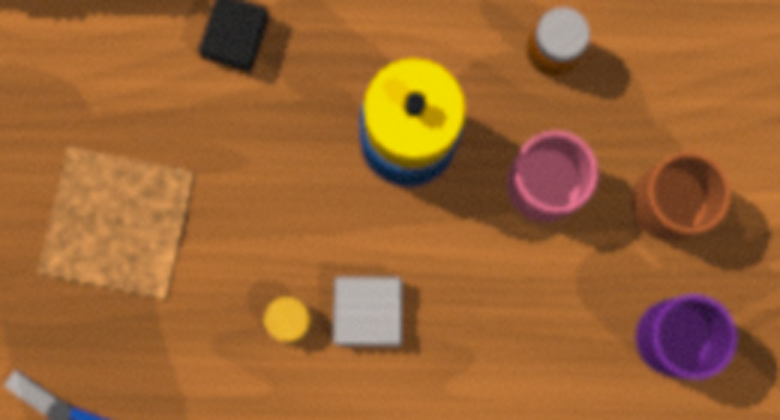

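View pics/sc.png

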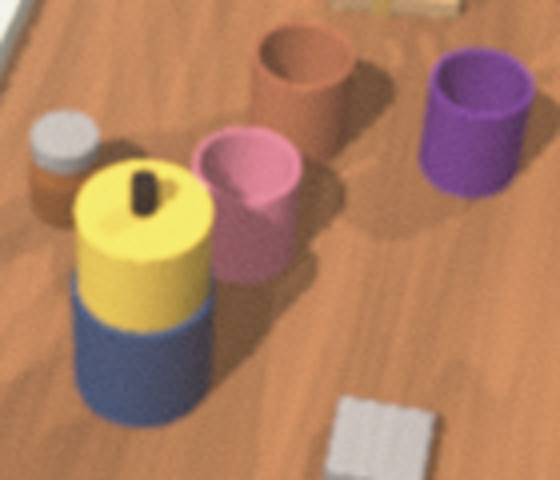

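The top crop shows the yellow cap disc at (414,108) with its black knob at (415,102), the copper pot's rim at (687,194), pink at (555,173) and purple at (690,336). The mat corners are (68,149), (192,171), (165,298) and (40,272). The side crop shows the cap disc at (144,209) and the copper rim at (304,55). The copper pot is the right-hand one of the upper pair.

```bash
python3 - <<'E'
from h import *
T=lambda u,v:ray("top",180+u/3,150+v/3); S=lambda u,v:ray("side",270+u/4,140+v/4); S8=lambda u,v:ray("side",u*.8,v*.8)
for n,a,b in [("capdisc .156",T(414,108),S(144,209)),("knobtop .182",T(415,102),S(144,178)),("copper rim .08",T(687,194),S(304,55)),("pink rim",T(555,173),S(248,168)),
  ("purple rim",T(690,336),S(480,84)),("m1",T(68,149),S8(347,424)),("m2",T(192,171),S8(380,377)),("m3",T(165,298),S8(433,402)),("m4",T(40,272),S8(407,451)),
  ("jar .07",T(563,34),S(65,133))]:
    p,e=tri([a,b]); print(n,p.round(4),np.round(e,4))
E
```

```text
capdisc .156 [ 0.5968 -0.0152  0.1502] [0.0004 0.0004]
knobtop .182 [ 0.5966 -0.0151  0.1767] [0.0006 0.0006]
copper rim .08 [ 0.5437 -0.2597  0.0735] [0.0009 0.0009]
pink rim [ 0.5585 -0.1435  0.0704] [0.0002 0.0002]
purple rim [ 0.4196 -0.2614  0.0743] [0.0008 0.0008]
m1 [0.5773 0.2994 0.0076] [0.0013 0.0013]
m2 [ 0.5547  0.1857 -0.0043] [0.006 0.006]
m3 [ 0.4425  0.2061 -0.0156] [0.0002 0.0002]
m4 [0.464  0.3187 0.0011] [0.0018 0.0018]
jar .07 [ 0.687  -0.1504  0.0639] [0.0007 0.0007]
```

```bash
python3 - <<'E'
from h import *
import json
for yaw in np.arange(-1.57,1.6,.5236):
    q=robot.ik([.597,-.015,.32],down(yaw)); print(round(yaw,2),None if q is None else np.round(q,2))
V=[];rows=[]
P={"knob":[.597,-.015,.182],"pot":[.5437,-.26,.08]}
for k,p in enumerate([[.53,-.14,.36],[.597,-.015,.32]]):
    robot.move_ptp(p,down(0.0)); robot.pause(.3); c=robot.camera_info("wrist"); im=robot.grab_frame("wrist"); cv2.imwrite(f"pics/raw{k}.png",im[:,:,::-1])
    row=[]
    d={a:(b.tolist() if hasattr(b,"tolist") else b) for a,b in c.items()}; d["crop"]={}
    for n,x in P.items():
        u,v=proj("wrist",x,c); print(k,n,round(u),round(v)); x0=int(np.clip(u-100,0,440));y0=int(np.clip(v-75,0,250)); d["crop"][n]=(x0,y0)
        row.append(cv2.resize(im[y0:y0+150,x0:x0+200],(400,300),interpolation=cv2.INTER_CUBIC)[:,:,::-1])
    rows.append(np.hstack(row)); V.append(d)
cv2.imwrite("pics/w1.png",np.vstack(rows)); json.dump(V,open("v.json","w")); print([v["crop"] for v in V], robot.get_state()["time"])
c=V[1]; M=cv2.Rodrigues(np.array(c["rvec"]))[0]; print("cam",-M.T@np.array(c["tvec"]),robot.get_state()["ee_pos"])
E
```

```text
-1.57 [-0.8   0.47  1.09  1.59 -0.43  1.34 -2.8 ]
-1.05 [ 0.16  0.31 -0.24  1.56  0.08  1.29 -2.71]
-0.52 [ 0.22  0.31 -0.32  1.56  0.1   1.29 -2.2 ]
0.0 [ 0.27  0.32 -0.38  1.55  0.12  1.29 -1.7 ]
0.52 [ 0.32  0.33 -0.44  1.55  0.14  1.3  -1.19]
1.05 [ 0.38  0.34 -0.52  1.55  0.17  1.3  -0.69]
1.57 [ 0.44  0.35 -0.61  1.55  0.21  1.31 -0.19]
0 knob 208 130
0 pot 401 164
1 knob 319 196
1 pot 483 215
[{'knob': (108, 55), 'pot': (301, 88)}, {'knob': (218, 121), 'pot': (382, 139)}] 3.4083
cam [ 0.6714373  -0.01580929  0.48016564] [ 0.59694839 -0.01563259  0.32029724]
```

View pics/w1.png

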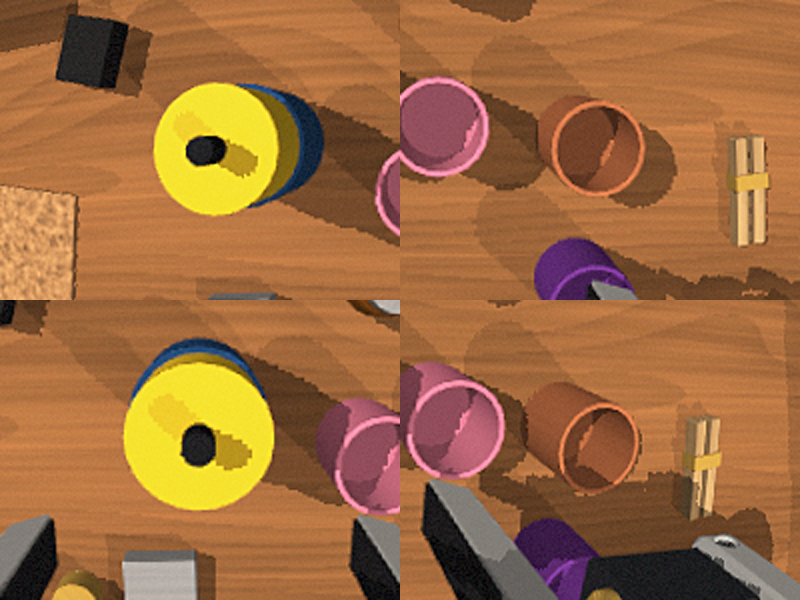

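The wrist crops show: view 0 cap disc centre (216,149), copper rim (598,149); view 1 cap disc (199,436), copper rim (600,447). The copper pot is clearly the one by the clamp.

```bash
cat > loc.py <<'E'
from h import *
import json
V=json.load(open("v.json"))
for c in V: c["rvec"]=np.array(c["rvec"]);c["tvec"]=np.array(c["tvec"])
W=lambda k,n,u,v:ray("wrist",V[k]["crop"][n][0]+u/2-.25,V[k]["crop"][n][1]+v/2-.25,V[k])
T=lambda u,v:ray("top",180+u/3,150+v/3)
for n,a,b,z in [("disc","knob",(216,149,199,136),.156),("rim","pot",(198,149,200,147),.08)]:
    A=W(0,a,*b[:2]);B=W(1,a,*b[2:]); print(n,tri([A,B]),plane(A,z),plane(B,z))
print([plane(T(*c),.004)[:2].round(4) for c in((68,149),(192,171),(165,298),(40,272),(116,222))])
print("top",plane(T(414,108),.156),plane(T(687,194),.08))
E
python3 loc.py
```

```text
disc (array([ 0.59734564, -0.01319974,  0.15062425]), [0.00025104060023146654, 0.00025104060023139265]) [ 0.59724184 -0.01490971  0.156     ] [ 0.59877228 -0.0133681   0.156     ]
rim (array([ 0.5462718 , -0.25819261,  0.07859553]), [0.000749267515079011, 0.0007492675150788552]) [ 0.54579572 -0.25747079  0.08      ] [ 0.54737036 -0.25769251  0.08      ]
[array([0.5766, 0.3002]), array([0.5596, 0.1847]), array([0.4418, 0.203 ]), array([0.4621, 0.3179]), array([0.51  , 0.2518])]
top [ 0.59525273 -0.0150214   0.156     ] [ 0.54187177 -0.25812786  0.08      ]
```

```bash
python3 - <<'E'
from h import *
print(robot.move_linear([.597,-.0145,.179],.15,threshold=6))
robot.gripper_to(0.0); s=robot.get_state(); print(s["opening"],s["grasp_force"],s["ee_pos"],s["force"],s["time"])
if s["opening"]>.012:
    robot.move_linear([.597,-.0145,.285],.15)
    s=robot.get_state(); print(s["opening"],s["force"],s["ee_pos"])
    im=robot.grab_frame("wrist"); cv2.imwrite("pics/lift.png",im[:,:,::-1])
    robot.move_linear([.51,.252,.285],.25)
    print(robot.move_linear([.51,.252,.11],.2))
    print(robot.move_linear([.51,.252,.086],.04,threshold=5)); s=robot.get_state(); print(s["ee_pos"],s["force"],s["time"])
E
```

```text
False
0.01750498188383448 29.99590516090393 [ 0.59695252 -0.01451787  0.17894402] [-0.18861925  0.86319943 -0.72084518] 5.6583
0.017257456825393893 [ 0.25694454 -0.22950972 -1.42611496] [ 0.59659629 -0.01454138  0.284036  ]
False
True
[0.50983725 0.25201236 0.09159734] [ 0.21894034 -0.28785564 -0.6895648 ] 9.3417
```

```bash
python3 - <<'E'
from h import *
import json
robot.gripper_to(.06); robot.move_linear([.51,.252,.2],.2)
V=[];rows=[]; P=[.597,-.0145,.14]
tiles=[]
for k,p in enumerate([[.51,.05,.30],[.54,-.04,.30]]):
    robot.move_ptp(p,down(0.0)); robot.pause(.3); c=robot.camera_info("wrist"); im=robot.grab_frame("wrist")
    u,v=proj("wrist",P,c); x0=int(np.clip(u-67,0,507));y0=int(np.clip(v-50,0,300)); print(k,u,v,x0,y0)
    tiles.append(cv2.resize(im[y0:y0+100,x0:x0+133],(400,300),interpolation=cv2.INTER_CUBIC)[:,:,::-1])
    d={a:(b.tolist() if hasattr(b,"tolist") else b) for a,b in c.items()}; d["crop"]=(x0,y0); V.append(d)
    if k==0: tiles.append(cv2.resize(robot.grab_frame("top"),(400,250))[:,:,::-1])
json.dump(V,open("v2.json","w"))
t=cv2.copyMakeBorder(tiles[1],0,50,0,0,cv2.BORDER_CONSTANT)
cv2.imwrite("pics/w2.png",np.vstack([np.hstack([tiles[0],tiles[2]]),np.hstack([t,t*0])])); print(robot.get_state()["time"])
E
```

```text
0 383.0802687649951 109.44808655697982 316 59
1 295.6208290817439 137.35439586232656 228 87
12.9583
```

View pics/w2.png

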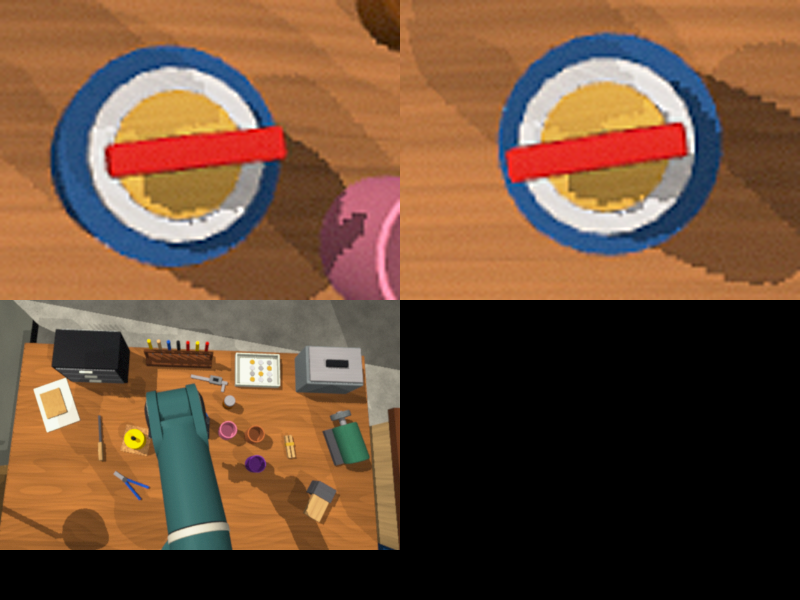

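The cap stands on the mat (top view), and the red bar is exposed. Its ends are at (107,163) and (284,142) in view 0, and (109,165) and (286,139) in view 1 (each tile's own pixels).

```bash
python3 - <<'E'
from h import *
import json
V=json.load(open("v2.json"))
for c in V: c["rvec"]=np.array(c["rvec"]);c["tvec"]=np.array(c["tvec"])
k=400/133
W=lambda i,u,v:ray("wrist",V[i]["crop"][0]+(u+.5)/k-.5,V[i]["crop"][1]+(v+.5)/3-.5,V[i])
E=[]
for a,b in [((107,163),(109,165)),((284,142),(286,139))]:
    A=W(0,*a);B=W(1,*b);p,e=tri([A,B]);print(p.round(4),np.round(e,4),plane(A,.147).round(4),plane(B,.147).round(4));E.append((plane(A,.147)+plane(B,.147))/2)
d=E[0]-E[1]; c=(E[0]+E[1])/2; th=np.arctan2(d[1],d[0]); print("centre",c,"len",np.linalg.norm(d),"yaw",th)
for base in(th,th-np.pi):
  for t in (0,.5,1.0,1.5,1.6):
    q=robot.ik([c[0],c[1],.141],down(base+t)); print(round(base+t,2),None if q is None else np.round(q,2))
E
```

```text
[0.5926 0.0187 0.1396] [0.0004 0.0004] [0.5921 0.0193 0.147 ] [0.5935 0.0175 0.147 ]
[ 0.6017 -0.0423  0.1445] [0.0001 0.0001] [ 0.6017 -0.0415  0.147 ] [ 0.6017 -0.0423  0.147 ]
centre [ 0.59725834 -0.01177689  0.147     ] len 0.06099080635550944 yaw 1.7177519182429668
1.72 [ 0.41  0.52 -0.58  1.74  0.34  0.98 -0.16]
2.22 [ 0.47  0.55 -0.67  1.74  0.4   0.99  0.3 ]
2.72 [ 0.53  0.57 -0.75  1.74  0.45  1.01  0.76]
3.22 [ 0.73  0.72 -1.09  1.73  0.7   1.13  1.07]
3.32 [ 0.73  0.72 -1.09  1.73  0.7   1.13  1.17]
-1.42 [-0.56  0.56  0.72  1.78 -0.43  0.97 -2.67]
-0.92 [ 0.15  0.47 -0.24  1.75  0.13  0.93 -2.64]
-0.42 [ 0.21  0.48 -0.31  1.75  0.18  0.94 -2.17]
0.08 [ 0.25  0.48 -0.37  1.75  0.21  0.95 -1.69]
0.18 [ 0.26  0.49 -0.38  1.75  0.21  0.95 -1.6 ]
```

```bash
python3 - <<'E'
from h import *
import json
V=json.load(open("v2.json"))
for c in V: c["rvec"]=np.array(c["rvec"]);c["tvec"]=np.array(c["tvec"])
k=400/133
W=lambda i,u,v:ray("wrist",V[i]["crop"][0]+(u+.5)/k-.5,V[i]["crop"][1]+(v+.5)/3-.5,V[i])
A=W(0,177,154);B=W(1,206,146);print("neck",tri([A,B])[0],plane(A,.105),plane(B,.105))
x,y=.5971,-.0127; th=1.718
robot.move_ptp([x,y,.23],down(th)); robot.pause(.3); f0=robot.get_state()["force"]
print("hit",robot.move_linear([x,y,.140],.12,threshold=5)); robot.gripper_to(0); robot.pause(.2)
s=robot.get_state();print(s["opening"],s["grasp_force"],s["ee_pos"],s["force"]-f0,s["moment"],s["time"])
E
```

```text
neck [ 0.59735077 -0.01220433  0.10213354] [ 0.59732773 -0.01167122  0.105     ] [ 0.59740878 -0.01244605  0.105     ]
hit False
0.011848061860311652 29.99996043741703 [ 0.59713203 -0.01268557  0.14003243] [-0.28422605  0.82395001  0.81325848] [-0.04507445 -0.12274951  0.03870196] 16.5833
```

The bar is held and its centre agrees with the neck to 1 mm. Now I'll turn it counter-clockwise in small steps and watch the moment.

```bash
cat > turn.py <<'E'
from h import *
th0=1.718; p=np.array([.5971,-.0127,.140]); s=robot.get_state(); f0,m0=s["force"],s["moment"]; t0=s["time"]; p0=p.copy(); hits=0
for i in range(1,42):
    th=th0+.04*i; robot.move_ptp(p,down(th)); robot.pause(.05)
    s=robot.get_state(); f=s["force"]-f0; m=s["moment"]-m0; R_=s["tool_rot"]; a=np.arctan2(R_[1,0],R_[0,0])
    print(i,round(th-th0,3),round((a-th0)%6.283,3),f.round(1),m.round(3),round(s["time"],2))
    if abs(f[:2]).max()>2: p[:2]+=np.clip(f[:2]*1e-4,-4e-4,4e-4)
    if abs(m[2])>.13: print("STOP");break
    if abs(f).max()>25: print("FORCE");break
print(p,s["opening"])
E
python3 turn.py
```

```text
1 0.04 0.039 [-0.4 -0.1 -0.4] [ 0.042  0.067 -0.022] 16.88
2 0.08 0.079 [-1.1 -0.3  0.9] [ 0.018  0.069 -0.044] 17.18
3 0.12 0.118 [-1.2 -0.5 -0. ] [ 0.057  0.095 -0.045] 17.48
4 0.16 0.159 [-0.6 -0.3 -0.5] [0.054 0.108 0.023] 17.78
5 0.2 0.198 [ 0.1 -0.1  0. ] [ 0.051  0.032 -0.036] 18.08
6 0.24 0.238 [-0.5 -0.4 -0.3] [0.028 0.034 0.004] 18.38
7 0.28 0.278 [-0.4 -0.4 -0.2] [-0.037  0.043 -0.028] 18.68
8 0.32 0.318 [-1.  -0.5 -0.4] [ 0.025  0.101 -0.04 ] 18.98
9 0.36 0.358 [-1.1 -0.1  0.2] [ 0.044  0.058 -0.011] 19.28
10 0.4 0.398 [-1.5 -1.  -0.1] [0.006 0.079 0.005] 19.58
11 0.44 0.438 [-0.8 -1.3 -0.6] [ 0.037  0.065 -0.041] 19.88
12 0.48 0.478 [-0.6 -0.2 -0. ] [ 0.028  0.08  -0.042] 20.18
13 0.52 0.518 [-1.7 -0.1 -0.1] [0.048 0.043 0.002] 20.48
14 0.56 0.558 [-1.3 -0.9 -0.1] [ 0.033  0.059 -0.044] 20.78
15 0.6 0.598 [-0.8 -0.   0.1] [0.06  0.06  0.015] 21.08
16 0.64 0.638 [-1.4 -0.8  0.3] [0.017 0.038 0.02 ] 21.38
17 0.68 0.678 [-0.8 -0.8  0. ] [0.06  0.043 0.033] 21.68
18 0.72 0.718 [-1.2 -1.   0.2] [ 0.026  0.056 -0.065] 21.98
19 0.76 0.758 [-1.6 -1.   0.3] [ 0.02  -0.014 -0.006]
[... 192 characters left out ...]
.918 [-0.8 -0.8  0.5] [ 0.058  0.035 -0.011] 23.48
24 0.96 0.958 [-1.3 -0.9  0.3] [ 0.     0.08  -0.007] 23.78
25 1.0 0.998 [-1.4 -0.6 -0.6] [ 0.022  0.041 -0.009] 24.08
26 1.04 1.038 [-0.8 -0.2 -0.2] [ 0.096 -0.011 -0.056] 24.38
27 1.08 1.078 [-1.5 -0.3  0.6] [0.008 0.022 0.012] 24.68
28 1.12 1.118 [-0.7 -0.8  1.2] [0.017 0.001 0.017] 24.98
29 1.16 1.158 [-1.2  0.2  0.9] [0.018 0.04  0.019] 25.28
30 1.2 1.198 [-0.8 -0.5  1.2] [ 0.033 -0.001 -0.044] 25.58
31 1.24 1.238 [-0.4 -1.1  1.5] [0.042 0.061 0.019] 25.88
32 1.28 1.279 [-1.2  1.7  0.5] [ 0.758  0.09  -0.078] 26.18
33 1.32 1.318 [-1.5  2.9  1.6] [ 1.024  0.226 -0.446] 26.48
STOP
[ 0.5969475  -0.01240916  0.14      ] 0.011829485114384482
```

The stop is at about 1.28–1.29 rad. I'll back off slightly to relieve the moment, then lift gently.

```bash
python3 - <<'E'
from h import *
th=1.718+1.28; p=np.array([.597,-.0126,.140]); f0=robot.get_state()["force"]
robot.move_ptp(p,down(th)); robot.pause(.1); s=robot.get_state(); print(s["force"],s["moment"])
h=robot.move_linear([p[0],p[1],.152],.05,threshold=6); s=robot.get_state(); print(h,s["ee_pos"],s["force"],s["moment"])
if not h:
    h=robot.move_linear([p[0],p[1],.29],.12,threshold=8); s=robot.get_state(); print(h,s["ee_pos"],s["force"],s["moment"],s["opening"],s["time"])
    cv2.imwrite("pics/up.png",cv2.resize(robot.grab_frame("side"),(800,500))[:,:,::-1])
E
```

```text
[-0.68164715  3.04764354  2.0180624 ] [ 0.87974684 -0.16555497 -0.14556278]
True [ 0.5966038  -0.01234164  0.14398081] [0.4403138  1.83377289 0.05161081] [ 0.42384589 -0.35288513 -0.10668902]
```

```bash
python3 - <<'E'
from h import *
p=np.array([.597,-.0126,.1405])
def st(l): s=robot.get_state(); print(l,s["ee_pos"].round(4),s["force"].round(2),s["moment"].round(3),round(s["opening"],4),round(s["time"],1))
st("now"); robot.move_linear(p,.03); st("down")
for a in (1.26,1.24,1.22):
    robot.move_ptp(p,down(1.718+a)); robot.pause(.1); st(a)
for z in (.142,.143,.144,.145,.146):
    h=robot.move_linear([p[0],p[1],z],.02,threshold=8); robot.pause(.05); st((z,h))
    if h: break
cv2.imwrite("pics/up.png",cv2.resize(robot.grab_frame("side")[100:300,200:520],(800,500))[:,:,::-1])
E
```

```text
now [ 0.5966 -0.0123  0.144 ] [0.44 1.83 0.05] [ 0.424 -0.353 -0.107] 0.0119 27.0
down [ 0.5971 -0.0125  0.1401] [ 1.88  2.55 -0.32] [ 0.7   -0.748 -0.068] 0.0118 27.3
1.26 [ 0.5967 -0.0127  0.1402] [ 1.36  2.25 -2.68] [ 0.551 -0.421 -0.036] 0.012 27.6
1.24 [ 0.5969 -0.0127  0.1404] [ 0.47 -0.16 -1.25] [ 0.113 -0.066 -0.022] 0.0117 28.0
1.22 [ 0.597  -0.0127  0.1405] [ 0.46  0.28 -1.78] [ 0.037 -0.116  0.002] 0.0121 28.3
(0.142, False) [ 0.597  -0.0126  0.1421] [-0.28 -0.28 -2.01] [ 0.039 -0.144 -0.013] 0.0119 28.6
(0.143, False) [ 0.597  -0.0126  0.143 ] [-0.62  0.05 -0.62] [ 0.054 -0.122 -0.017] 0.0119 28.9
(0.144, False) [ 0.597  -0.0126  0.144 ] [ 0.35  0.24 -2.24] [ 0.01  -0.111 -0.   ] 0.0117 29.2
(0.145, False) [ 0.597  -0.0126  0.145 ] [ 0.37 -0.42 -0.8 ] [ 0.036 -0.101  0.025] 0.012 29.5
(0.146, False) [ 0.597  -0.0126  0.146 ] [ 0.29 -0.11 -1.28] [ 0.028 -0.122 -0.004] 0.0118 29.8
```

All loads vanished with a small back-off, and it lifts freely past the 3 mm lock travel. Next I'll draw it out fully.

```bash
python3 - <<'E'
from h import *
p=np.array([.597,-.0126])
h=robot.move_linear([*p,.17],.06,threshold=6)
if not h: h=robot.move_linear([*p,.29],.12,threshold=8)
s=robot.get_state(); print(h,s["ee_pos"],s["force"],s["moment"],s["opening"],s["time"])
a=robot.grab_frame("side")
cv2.imwrite("pics/up2.png",cv2.resize(a[80:280,220:420],(600,600),interpolation=cv2.INTER_CUBIC)[:,:,::-1])
for yaw in (2.938,1.57,2.2,0,-.2):
    q=robot.ik([.545,-.258,.139],down(yaw)); print(yaw,None if q is None else np.round(q,2))
E
```

```text
False [ 0.59670518 -0.01267538  0.28922216] [ 0.16927719 -0.14336124 -1.45131861] [ 0.09176107 -0.17776256 -0.04281119] 0.01217642839277161 31.5917
2.938 [ 0.98  0.6  -0.8   1.73  0.49  1.03  1.37]
1.57 [ 0.81  0.53 -0.55  1.73  0.33  0.97  0.13]
2.2 [ 0.89  0.56 -0.67  1.73  0.4   1.    0.7 ]
0 [ 0.58  0.48 -0.24  1.74  0.14  0.94 -1.29]
-0.2 [ 0.55  0.48 -0.2   1.74  0.12  0.93 -1.47]
```

View pics/up2.png

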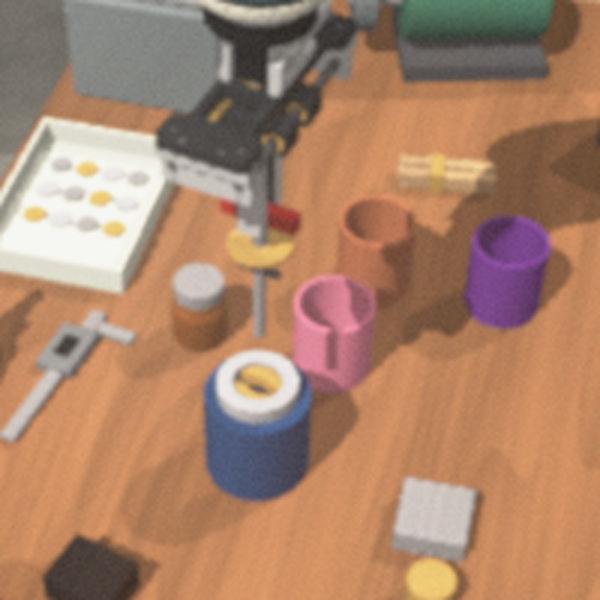

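The side view shows the reamer fully out, hanging straight at (262,250) above the stand's bore, with the copper pot at (376,240). Next: over to the pot and down.

```bash
python3 - <<'E'
from h import *
x,y=.5455,-.258; F=down(2.938)
def st(l): s=robot.get_state(); print(l,s["ee_pos"].round(4),s["force"].round(2),s["moment"].round(3),round(s["opening"],4),round(s["time"],1))
robot.move_linear([x,y,.29],.15,frame=F); robot.pause(.3); st("over")
a=robot.grab_frame("side"); b=robot.grab_frame("wrist")
robot.move_linear([x,y,.22],.15); 
h=robot.move_linear([x,y,.15],.1,threshold=5); st(h)
if not h:
    h=robot.move_linear([x,y,.131],.02,threshold=4); robot.pause(.1); st(h)
a=robot.grab_frame("side"); a=a[100:250,260:410]; b=robot.grab_frame("wrist")
cv2.imwrite("pics/in.png",np.hstack([cv2.resize(a,(300,300)),cv2.resize(b,(480,300))])[:,:,::-1])
E
```

```text
over [ 0.5456 -0.2578  0.29  ] [ 0.2   0.08 -2.42] [ 0.041 -0.095  0.023] 0.0116 33.8
False [ 0.5459 -0.2581  0.1506] [-0.1   0.05 -1.75] [ 0.036 -0.103  0.001] 0.0117 35.3
True [ 0.5456 -0.258   0.136 ] [0.03 0.94 7.16] [ 0.045 -0.089  0.004] 0.0122 36.1
```

View pics/in.png

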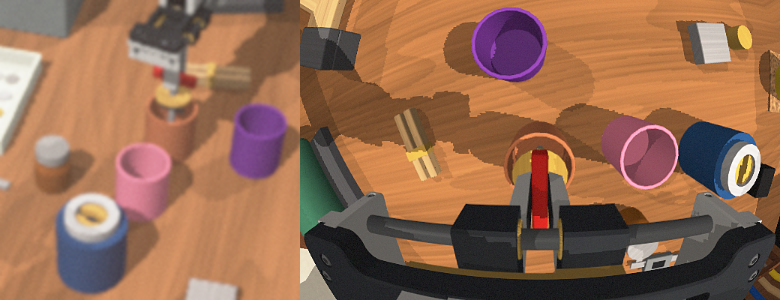

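The tip reached the pot floor at exactly the expected height (TCP 0.136), with the reamer centred in the copper pot. Next I'll release, retreat and check.

```bash
python3 - <<'E'
from h import *
x,y=.5455,-.258
robot.move_linear([x,y,.1362],.02); robot.gripper_to(.05); robot.pause(.3); 
robot.move_linear([x,y,.28],.12); robot.move_linear([.40,-.33,.30],.2); robot.pause(1.0)
a=robot.grab_frame("side"); t=robot.grab_frame("top")
cv2.imwrite("pics/end.png",np.hstack([cv2.resize(a[100:350,240:420],(400,555),interpolation=cv2.INTER_CUBIC),cv2.resize(t[130:330,180:440],(400,555*0+308)) if 0 else cv2.copyMakeBorder(cv2.resize(t[130:290,180:440],(400,246),interpolation=cv2.INTER_CUBIC),0,309,0,0,cv2.BORDER_CONSTANT)])[:,:,::-1])
s=robot.get_state(); print(s["force"],s["opening"],s["time"])
E
```

```text
[-0.51115525 -1.12157335  0.5554146 ] 0.05007083627241 40.95
```

View pics/end.png

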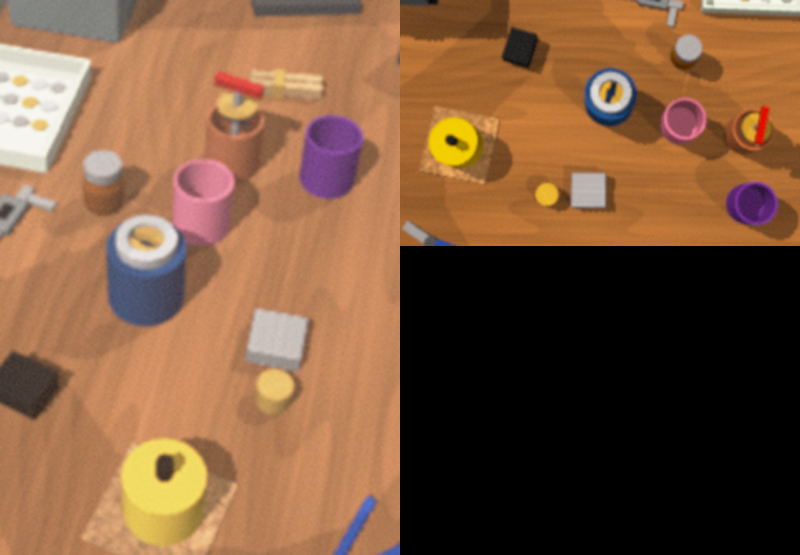

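The reamer stands tip down in the copper pot, its bar at (239,84) in the side view. The cap is upright on the mat at (165,490), the other things haven't moved, and the robot is clear.

```bash
python3 -c "
from rig import robot
print(robot.sign_off())"
```

```text
the job is handed in; nothing more can be done
None
```

The job is handed in at about 41 s: the cap is upright on the mat, the reamer was unlocked and drawn out, and it now stands tip down (leaning slightly) in the copper pot. I turned slightly past the stop (about 0.45 N m, above the advised 0.15), and the first lift stopped at its 6 N limit until I backed off a little.

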